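# Close the open flue collar

## Task

One of the two pipe collars on the bench is still open. Take the large loose cap by its knob, lower it (do not drop it) into the open collar until it sits fully home and level, and let go; leave the cap on the other collar as it is.

Things in the scene. Friction and masses are not known exactly. Their poses are not given: they have to be found in the camera images.
- spare_cap_knob (a point): Large loose cap on the bench, galvanised, 78 mm high, 0.25 kg: round plate 124 mm wide, 4 mm thick, underside 28 mm above the foot; below it a tapered plug, 80 mm wide narrowing to 56; above, an upright brown knob 30 mm wide, 36 to 78 mm above the foot. Point: on the axis, mid-knob, 56 mm above the foot; z up. A smaller cap (plate 76 mm wide, not listed) also stands there, not wanted.
- fitted_cap_knob (a point): Cap identical to the large loose one, already closing one of the two collars; leave it. Point: on its axis in the middle of its knob, 28 mm above the collar's mouth, as for any cap that is fully home with its plate on the rim; z up.
- collar_1_mouth (a point): One of two identical upright pipe collars fixed to the bench: steel tube 90 mm high, 108 mm outside, 98 mm inside, hollow, dark flange 144 mm wide at its foot. Point: centre of the mouth, level with the rim, 90 mm above the bench; z up. At the start one collar carries a cap, the other is open; which one varies.
- collar_2_mouth (a point): One of two identical upright pipe collars fixed to the bench: steel tube 90 mm high, 108 mm outside, 98 mm inside, hollow, dark flange 144 mm wide at its foot. Point: centre of the mouth, level with the rim, 90 mm above the bench; z up. At the start one collar carries a cap, the other is open; which one varies.
Mind the look-alikes: they are no part of the job. What is shaped like the part that bears spare_cap_knob but turquoise is not meant. Leave any pink look-alike of the part that bears collar_2_mouth alone.

How it is judged:
By the outcome, as a careful person would: the job done as asked, in the order asked, and still so for the second after the job is handed in, with the robot touching nothing.
It also fails if it takes over 40 s, if anything falls off the work surface, if the arm or the gripper's body presses on something with over 40 N, if the wrist force passes 120 N, or if a joint passes its speed limit or range.

## Robot

A 6-joint arm with a two-finger parallel gripper is mounted at the origin on the work surface. World frame = base frame: x ahead of the robot, y to its left, z up, the work surface at z = 0. Lengths are in m, angles in degrees, forces in N, time in s.
With the tool pointing down it reaches from about 0.25 to 0.725 m from the base axis. Payload 9.7 kg.
Tool frame: the origin (TCP) lies between the finger pads; the fingertips stand 11 mm ahead of it and the grasp point (between the pads) lies 8 mm behind it; z points along the fingers, x is the direction in which the jaws open and shut, and the axes are right-handed (so a half turn about z gives the same grasp; the last joint's range is limited). The gripper opens to 85 mm and grips with 20 to 120 N. Pads are 22 mm wide; open, the fingers measure 114 mm over their backs; the gripper's body (76 mm by 85 mm) begins 54 mm behind the grasp point. The pads swing forward as they close: fully open they stand 13 mm farther back than shut.
Start: joints at [-68.182, 4.979, 10.078, 95.1, 0, 90], TCP at [0.204, -0.511, 0.242] pointing down, gripper open.
Joint ranges: [-179.16, 179.16], [-48.56, 103.87], [-65.8, 70.77], [-126.05, 130.52], [-82.76, 87.17], [-180, 180]. Speed limits (degrees/s): [127.2, 127.2, 147.25, 180, 180, 180].

## Interface

Orientations are given as [roll, pitch, yaw] about the fixed x, y, z axes, in that order (R = Rz(yaw) Ry(pitch) Rx(roll)).
In Python, from workcell import get_obs, camera, job_done, spotter gives the robot as it stands.
- The arm moves only by the tool play_rows, never from a script. Its argument "rows" is a list of rows, each a list of 3 entries, a list of its own where there are three numbers: the closure, from 0 (fully open) to 1 (shut), then the shift along the tool's x, y, z in cm, then the turn, a rotation vector about the tool's x, y, z in degrees. In form: [[claw, [x, y, z], [wx, wy, wz]], ...]. A call has 1 to 12 rows; each row shifts and turns the pose as measured when the row begins, along the tool's axes as they then stand; what a row does not reach is not made up. A row lasts 1/10 s, in which the tool goes at most 50 mm and 8.59 degrees, less where a joint would pass 70% of its speed; a pose out of reach is approached as far as the arm can. A call is refused whole if a number of a shift passes 5 or a number of a turn 8.59, either way. A call with a gripper value outside its range is refused whole. The fingers move at their own pace and stop on an object; "newtons" is the grip in N (left out, the last holds). Time passes only in rows, so rows that do not move let the fingers close. It gives the time, the measured TCP pose, the force and the opening at its end, in the units of the state.
- get_obs(): the state, without advancing time (a new reading comes with each control period).
- camera(name): name is "scene" or "top" or "wrist"; returns a dict with "img" (384x512x3 uint8, red, green, blue), "intrinsics" (3x3 intrinsics, pixels), "k1" (the pictures are not rectified: a ray, as slopes to the right and down, at radius r is drawn at 1 + k1 r^2 times it, then the intrinsics apply), "xyz" and "orientation" of the camera in the world. Camera axes: x right, y down, z forward; pixel columns grow to the right and rows downward; lengths in m; the calibration is good to about 2 mm. A picture is of the moment at which its call begins. There is no depth.
- job_done(): hands the job in, once; it reports no verdict.
Trained networks look in a picture, given as the dict that the camera call returned (one of the last four; its "shot" number tells which), for a name from the list of things; names that differ only in an ending like _2 or _b are one class to them, and where a whole thing is asked for, a point or a joint stands for the part that bears it (a point fixed in the world has none). Each returns a list of dicts, best first, with "confidence" (0 to 1); they miss things now and then, are a little off and sometimes report something else, mostly with a low value. They report only what shows in the picture. A call takes as long as a camera call. They do not tell look-alikes from the thing itself.
- spotter.spot_in(picture, thing): "point" ([x, y, z] in m, in world coordinates, good to about 4 mm: the middle of the surface that is visible of it).
- spotter.trace(picture, thing): "pixels" (384x512 bool, what is visible of it).
The state is a dict: "time": time; "q": joint angles; "qd": joint speeds; "joint_efforts": joint torques, N m; "ee_pos": TCP position; "tcp_rot": TCP orientation; "wrist_force": force on the tool from outside, world axes, zero at the start; "torque": the same for the moment, N m; "opening": finger opening in m.
Only numpy, scipy, OpenCV 4.12 (cv2) and the standard library are available. Lean on these libraries where they do the work, as an engineer would, in place of code of your own. Each camera call takes 0.05 s, during which the arm holds its last target.

## Working session

There is one attempt and no reset: what is moved stays moved. The work goes in short steps, Python scripts to look and compute and a tool call to move; the robot and the scene stay as the last step left them, time stands still between calls to the robot, and variables do not carry over. Pictures are saved under pics/ and viewed, and the job is handed in when it is done.

Besides the shell and the picture viewer there is one more tool, called after "Call:" by a JSON object that holds its "name" and its "arguments", one argument or row to a line. play_rows: Moves the arm, as the interface text tells. Its arguments: {"type":"object","properties":{"rows":{"type":"array","items":{"type":"array"}},"newtons":{"type":"number"}},"required":["rows"]}

```bash
mkdir -p pics; ls; python3 - <<'E'
from workcell import get_obs,camera
import cv2,pickle
o=get_obs();print(o)
for n in("scene","top"):
    c=camera(n);print(n,c['intrinsics'],c['k1'],c['xyz'],c['orientation'],c['shot'])
    pickle.dump(c,open(f'pics/{n}0.pkl','wb'))
    cv2.imwrite(f'pics/{n}0.png',c['img'][:,:,::-1])
E
```

```text
pics
{'time': 0.0, 'q': array([-6.81821016e+01,  5.01161165e+00,  1.00325317e+01,  9.51002521e+01,
       -4.96307236e-04,  8.99994911e+01]), 'qd': array([-0.07632458,  0.09395794, -0.04425696,  0.03303566, -0.00857101,
        0.05789401]), 'joint_efforts': array([ 3.10626899e-05, -5.20400906e+01,  4.64795709e+01,  1.66955462e-02,
       -6.55769804e-05, -9.64848510e-06]), 'ee_pos': array([ 0.20432398, -0.51039033,  0.24156094]), 'tcp_rot': array([ 1.79999504e+02,  7.93321328e-02, -6.81815927e+01]), 'wrist_force': array([ 0.08173633, -0.28862236,  1.06544601]), 'torque': array([-0.040115  ,  0.00495898,  0.01066817]), 'opening': 0.08534444089059293}
scene [[351.69373749   0.         254.36425116]
 [  0.         351.69373749 192.24683214]
 [  0.           0.           1.        ]] -0.0890660872405736 [ 1.1266466  -0.11914738  0.78925099] [-139.36247883    0.33772807   85.58794435] 1
top [[359.89807324   0.         252.39439685]
 [  0.         359.89807324 199.2622938 ]
 [  0.           0.           1.        ]] -0.02128329739906232 [ 0.43225773 -0.10314122  1.10362278] [-173.41803141    1.15984674  -88.93413547] 2
```

View pics/scene0.png

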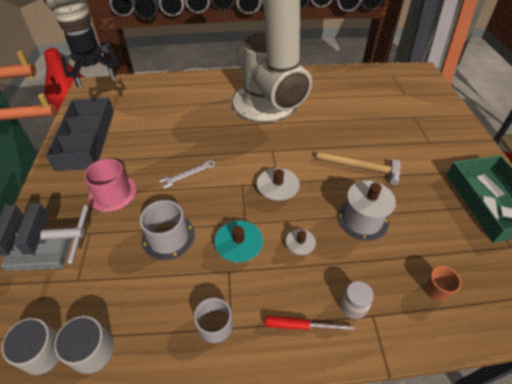

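View pics/top0.png

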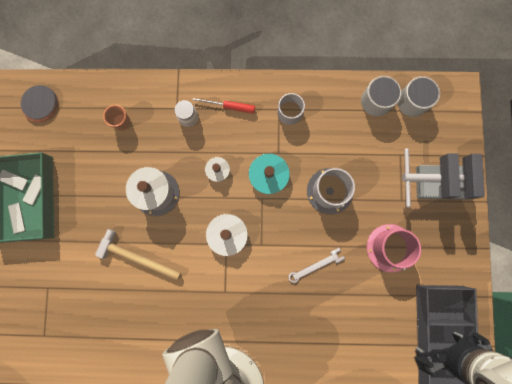

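The candidates in the top picture:
- **Loose caps:** the large galvanised cap at (227,236), turquoise cap at (269,174) and small cap at (217,169). The galvanised one with the wide plate is the one wanted.
- **Collars:** grey open at (330,190), grey capped at (150,190) and pink at (394,248). The grey open one is the target.

Next I'll measure these and confirm with an enlarged crop.

```bash
cat > h.py <<'E'
import numpy as np,cv2
from scipy.spatial.transform import Rotation as R
def cam(c):
    return np.array(c['intrinsics']),np.array([c['k1'],0,0,0,0.]),np.array(c['xyz']),R.from_euler('xyz',c['orientation'],degrees=True).as_matrix()
def proj(c,P):
    K,d,t,M=cam(c);p=(np.atleast_2d(P)-t)@M
    return cv2.projectPoints(p.reshape(-1,1,3).copy(),np.zeros(3),np.zeros(3),K,d)[0].reshape(-1,2)
def onz(c,uv,z):
    K,d,t,M=cam(c)
    n=cv2.undistortPoints(np.array(uv,float).reshape(-1,1,2),K,d).reshape(-1,2)
    r=np.c_[n,np.ones(len(n))]@M.T
    return t+r*((z-t[2])/r[:,2])[:,None]
def ring(c,ctr,rad,n=60):
    a=np.linspace(0,2*np.pi,n);return proj(c,np.c_[ctr[0]+rad*np.cos(a),ctr[1]+rad*np.sin(a),np.full(n,ctr[2])])
def rot(o): return R.from_euler('xyz',o,degrees=True)
E
python3 - <<'E'
from h import *
from workcell import camera,spotter
import pickle
for n in("top","scene"):
    c=camera(n);pickle.dump(c,open(f'pics/{n}1.pkl','wb'))
    for th in("spare_cap_knob","collar_1_mouth"):
        print(n,th)
        for s in spotter.spot_in(c,th): print('  spot',np.round(s['point'],4),round(s['confidence'],2),proj(c,s['point']).round(0))
        for k,s in enumerate(spotter.trace(c,th)):
            m=s['pixels'];v,u=np.nonzero(m);print('  trace',round(s['confidence'],2),len(u),u.mean().round(1),v.mean().round(1),u.min(),u.max(),v.min(),v.max(),c['img'][m].mean(0).round())
    im=c['img'][:,:,::-1]
    b=(200,130,370,265) if n=='top' else (130,150,320,280)
    cv2.imwrite(f'pics/{n}crop.png',cv2.resize(im[b[1]:b[3],b[0]:b[2]],None,fx=4,fy=4,interpolation=cv2.INTER_CUBIC))
E
```

```text
top spare_cap_knob
  spot [ 0.4477 -0.0048  0.0356] 0.88 [[227. 235.]]
  spot [ 0.631  -0.1272  0.0298] 0.87 [[269. 175.]]
  trace 0.97 1373 226.2 234.9 206 247 214 255 [209. 199. 185.]
  trace 0.7 1348 268.6 173.2 249 288 153 193 [ 91. 166. 151.]
top collar_1_mouth
  spot [0.5482 0.1805 0.001 ] 0.91 [[169. 201.]]
  trace 0.69 583 166.6 198.0 144 178 172 216 [98. 90. 83.]
scene spare_cap_knob
  spot [ 0.4613 -0.0068  0.0292] 0.85 [[277. 187.]]
  spot [ 0.642  -0.1278  0.0294] 0.82 [[238. 243.]]
  trace 0.85 1119 277.9 183.8 257 299 167 200 [152. 138. 127.]
  trace 0.8 1557 238.3 241.3 215 262 221 261 [ 41. 119. 110.]
scene collar_1_mouth
  spot [0.6146 0.1902 0.0149] 0.73 [[356. 229.]]
  trace 0.89 1235 361.0 223.5 337 388 202 240 [99. 91. 89.]
```

View pics/topcrop.png

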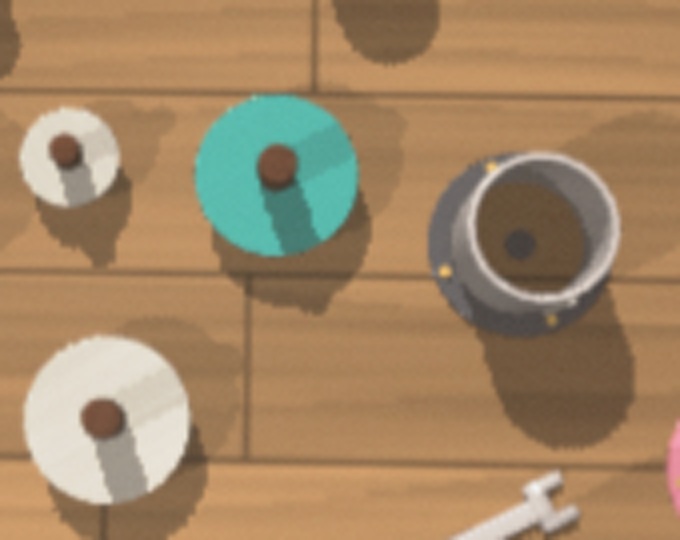

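View pics/scenecrop.png

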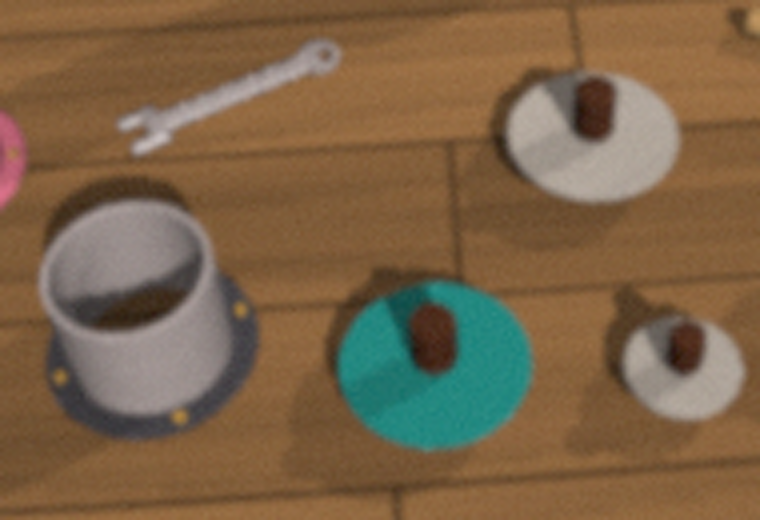

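```bash
cat >> h.py <<'E'
from scipy.optimize import minimize
def ringfit(c,ctr0,rad,span=.012):
    g=cv2.GaussianBlur(c['img'].astype(np.float32),(0,0),.7).mean(2)
    def prof(x,y,r):
        p=ring(c,(x,y,ctr0[2]),r,90).astype(np.float32)
        return cv2.remap(g,p[:,0].reshape(1,-1),p[:,1].reshape(1,-1),cv2.INTER_LINEAR)[0]
    def f(x,y): return np.mean(np.clip(np.abs(prof(x,y,rad+.002)-prof(x,y,rad-.002)),0,40))
    best=max((f(ctr0[0]+a,ctr0[1]+b),ctr0[0]+a,ctr0[1]+b) for a in np.arange(-span,span,.001) for b in np.arange(-span,span,.001))
    r=minimize(lambda p:-f(*p),best[1:],method='Nelder-Mead',options=dict(initial_simplex=np.array([best[1:],(best[1]+.001,best[2]),(best[1],best[2]+.001)])))
    return r.x,-r.fun
E
python3 - <<'E'
from h import *
import pickle
for n in("top","scene"):
    c=pickle.load(open(f'pics/{n}1.pkl','rb'))
    g={'top':((227,236),(337,187)),'scene':((278,184),(162,218))}[n]
    P=onz(c,[g[0]],.032)[0];Q=onz(c,[g[1]],.09)[0]
    print(n,'guess',P,Q)
    a=ringfit(c,P,.062);b=ringfit(c,Q,.054);b2=ringfit(c,Q,.049);print(a,b,b2)
    F=onz(c,[{'top':(170,202),'scene':(364,220)}[n]],.0)[0]
    im=cv2.resize(c['img'][:,:,::-1],None,fx=1,fy=1).copy();im=cv2.resize(im,None,fx=4,fy=4,interpolation=cv2.INTER_CUBIC)
    for ctr,z,r in((a[0],.032,.062),(b[0],.09,.054),(b[0],.0,.072),(a[0],.078,.015)):
        cv2.polylines(im,[np.int32(ring(c,(*ctr,z),r)*4+1.5)],True,(0,0,255))
    bb=(200,130,370,265) if n=='top' else (130,150,320,280)
    cv2.imwrite(f'pics/{n}fit.png',im[4*bb[1]:4*bb[3],4*bb[0]:4*bb[2]])
E
```

```text
top guess [ 0.4445307  -0.00580839  0.032     ] [ 0.58775004 -0.31981106  0.09      ]
(array([ 0.44936556, -0.00335775]), np.float64(38.330421447753906)) (array([ 0.59034183, -0.31476028]), np.float64(32.87040710449219)) (array([ 0.59002528, -0.31425556]), np.float64(35.64850997924805))
scene guess [ 0.45255053 -0.00297017  0.032     ] [ 0.59325896 -0.31239981  0.09      ]
(array([ 0.44952354, -0.00305453]), np.float64(26.55349349975586)) (array([ 0.58470056, -0.31731551]), np.float64(26.151430130004883)) (array([ 0.58469258, -0.31675224]), np.float64(29.72657585144043))
```

View pics/topfit.png

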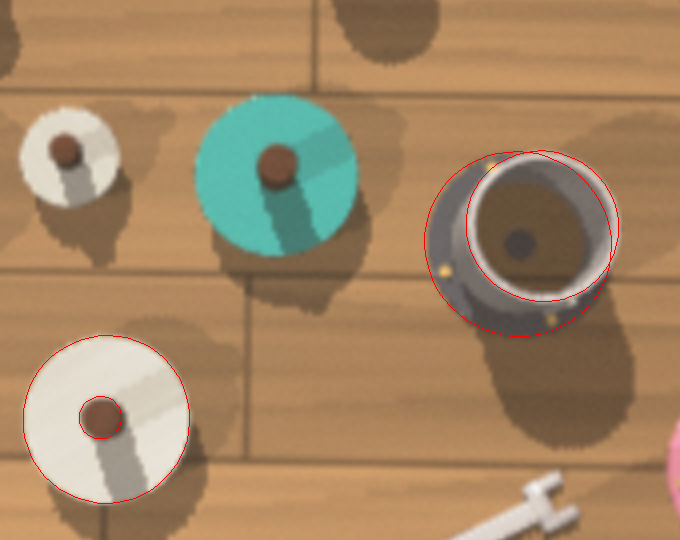

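View pics/scenefit.png

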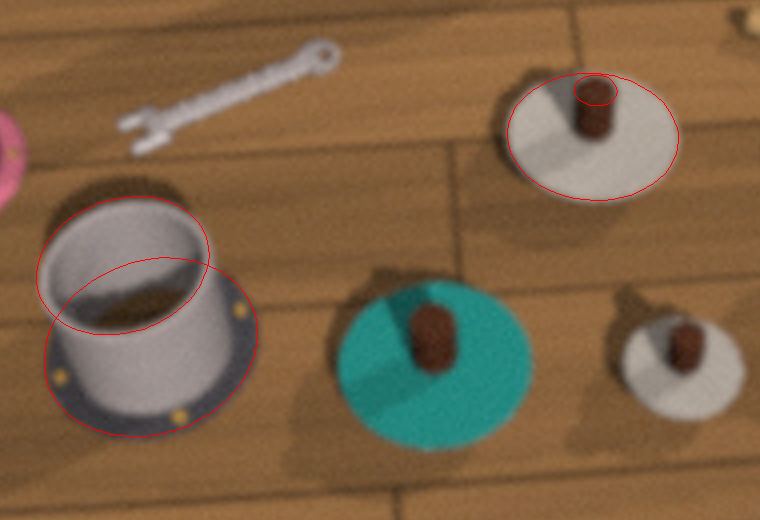

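The two cameras agree on the cap at about (0.449, -0.003). The open collar is at about (0.589, -0.315). The red outline on the chosen cap matches a 124 mm plate, so it isn't the turquoise or the small one. I'll move over the cap now.

Call:
{"name": "play_rows", "arguments": {
  "rows": [
    [0, [-2, -2.2, 0.2], [0, 0, 0]],
    [0, [-3.1, -3.4, 0.3], [0, 0, 0]],
    [0, [-3.1, -3.4, 0.3], [0, 0, 0]],
    [0, [-3.1, -3.4, 0.3], [0, 0, 0]],
    [0, [-3.1, -3.4, 0.3], [0, 0, 0]],
    [0, [-3.1, -3.4, 0.3], [0, 0, 0]],
    [0, [-3.1, -3.4, 0.3], [0, 0, 0]],
    [0, [-3.1, -3.4, 0.3], [0, 0, 0]],
    [0, [-3.1, -3.4, 0.3], [0, 0, 0]],
    [0, [-3.1, -3.4, 0.3], [0, 0, 0]],
    [0, [-3.1, -3.4, 0.3], [0, 0, 0]],
    [0, [0, 0, 0], [0, 0, 0]]
  ],
  "newtons": 40
}}

```text
time: 1.8
ee_pos: [0.4245, -0.0541, 0.2086]
tcp_rot: [-179.7, -0.2, -68.4]
wrist_force: [0.9, -1.3, -0.1]
opening: 0.0855
```

```bash
cat > d.py <<'E'
import sys
from h import *
from workcell import get_obs
o=get_obs();t=np.array([float(a) for a in sys.argv[1:4]])
Rm=rot(o['tcp_rot']);print('t',round(o['time'],2),o['ee_pos'].round(4),o['tcp_rot'].round(2),'F',o['wrist_force'].round(1),'open',round(o['opening'],4),'q',o['q'].round(0))
print('tool shift cm',(Rm.inv().apply(t-o['ee_pos'])*100).round(2))
want=R.from_euler('xyz',[180,0,o['tcp_rot'][2]],degrees=True)
print('level turn deg',np.degrees((Rm.inv()*want).as_rotvec()).round(2))
E
python3 d.py .4495 -.003 .15
```

```text
t 1.8 [ 0.4245 -0.0541  0.2086] [-179.75   -0.18  -68.43] F [ 0.9 -1.3 -0.1] open 0.0855 q [ -7. -13. -10.  92.  -0. 151.]
tool shift cm [-3.85 -4.18  5.86]
level turn deg [-0.25 -0.18  0.  ]
```

Call:
{"name": "play_rows", "arguments": {
  "rows": [
    [0, [-2, -2.1, 1.5], [0, 0, 0]],
    [0, [-1.9, -2.1, 1.5], [-0.2, -0.2, 0]],
    [0, [0, 0, 1], [0, 0, 0]],
    [0, [0, 0, 0], [0, 0, 0]]
  ]
}}

```text
time: 2.2
ee_pos: [0.4503, -0.0, 0.1681]
tcp_rot: [-179.9, -0.1, -68.2]
wrist_force: [-0.5, -0.2, -0.7]
opening: 0.0852
```

```bash
python3 d.py .4495 -.003 .1;python3 - <<'E'
from h import *
from workcell import camera
import pickle
c=camera('wrist');pickle.dump(c,open('pics/w1.pkl','wb'));print(c['xyz'],c['orientation'])
P=proj(c,[.4495,-.003,.078]);print(P,proj(c,[.4495,-.003,.032]))
im=c['img'][:,:,::-1].copy()
for z,r in((.032,.062),(.078,.015)): cv2.polylines(im,[np.int32(ring(c,(.4495,-.003,z),r))],True,(0,0,255))
cv2.imwrite('pics/w1.png',im)
c=camera('top');cv2.imwrite('pics/t2.png',c['img'][:,:,::-1])
E
```

```text
t 2.2 [ 0.4503 -0.      0.1681] [-1.7989e+02 -7.0000e-02 -6.8230e+01] F [-0.5 -0.2 -0.7] open 0.0852 q [  0. -10. -12.  87.  -0. 158.]
tool shift cm [0.24 0.2  6.81]
level turn deg [-0.11 -0.07  0.  ]
[0.52322842 0.02962509 0.29973252] [ 1.62088636e+02 -6.30086299e-02 -6.81862850e+01]
[[257.06395323 202.86441033]] [[256.44199846 184.8311171 ]]
```

View pics/w1.png

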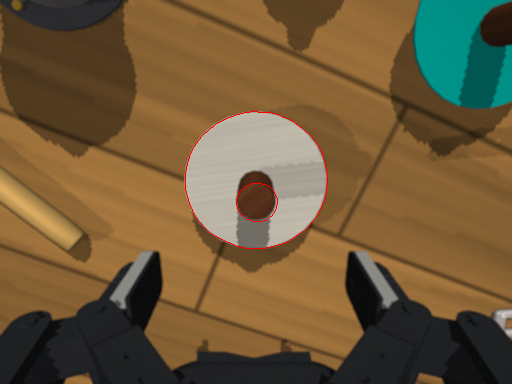

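The wrist view shows the plate ring (centre about 256,180) and the knob ring (about 257,203) fitting the model. I'll descend.

Call:
{"name": "play_rows", "arguments": {
  "rows": [
    [0, [0.2, 0.2, 2], [0, 0, 0]],
    [0, [0, 0, 3], [0, 0, 0]],
    [0, [0, 0, 3], [0, 0, 0]],
    [0, [0, 0, 2], [0, 0, 0]],
    [0, [0, 0, 0.5], [0, 0, 0]],
    [0, [0, 0, 0], [0, 0, 0]]
  ]
}}

```text
time: 2.9
ee_pos: [0.4518, -0.0092, 0.068]
tcp_rot: [-179.3, -0.4, -68.8]
wrist_force: [-0.7, 0.3, 0.5]
opening: 0.0854
```

```bash
python3 d.py .4495 -.003 .052
```

```text
t 2.9 [ 0.4518 -0.0092  0.068 ] [-179.27   -0.37  -68.79] F [-0.7  0.3  0.5] open 0.0854 q [ -1.  -9. -23.  75.  -0. 158.]
tool shift cm [-0.67  0.01  1.6 ]
level turn deg [-0.73 -0.37  0.  ]
```

Call:
{"name": "play_rows", "arguments": {
  "rows": [
    [0, [-0.6, 0, 0.6], [-0.7, -0.4, 0]],
    [0, [0, 0, 0.6], [0, 0, 0]],
    [0, [0, 0, 0.3], [0, 0, 0]],
    [0, [0, 0, 0], [0, 0, 0]]
  ]
}}

```text
time: 3.3
ee_pos: [0.4515, -0.0038, 0.0557]
tcp_rot: [-179.8, -0.0, -68.9]
wrist_force: [0.6, 0.0, -0.4]
opening: 0.0855
```

```bash
python3 d.py .4495 -.003 .052
```

```text
t 3.3 [ 0.4515 -0.0038  0.0557] [-1.7975e+02 -5.0000e-02 -6.8850e+01] F [ 0.6  0.  -0.4] open 0.0855 q [ -1.  -8. -24.  74.   0. 158.]
tool shift cm [-0.15  0.16  0.37]
level turn deg [-0.25 -0.05  0.  ]
```

Call:
{"name": "play_rows", "arguments": {
  "rows": [
    [0, [-0.1, 0.2, 0.3], [-0.2, 0, 0]],
    [0, [0, 0, 0], [0, 0, 0]],
    [0.3, [0, 0, 0], [0, 0, 0]],
    [0.5, [0, 0, 0], [0, 0, 0]],
    [0.6, [0, 0, 0], [0, 0, 0]],
    [0.7, [0, 0, 0], [0, 0, 0]],
    [0.8, [0, 0, 0], [0, 0, 0]],
    [0.9, [0, 0, 0], [0, 0, 0]],
    [0.9, [0, 0, 0], [0, 0, 0]]
  ],
  "newtons": 50
}}

```text
time: 4.2
ee_pos: [0.4495, -0.0034, 0.0533]
tcp_rot: [-179.9, -0.1, -68.8]
wrist_force: [-0.4, -0.0, -0.2]
opening: 0.0291
```

```bash
python3 d.py .4495 -.003 .052
```

```text
t 4.2 [ 0.4495 -0.0034  0.0533] [-1.7991e+02 -7.0000e-02 -6.8830e+01] F [-0.4 -0.  -0.2] open 0.0291 q [ -0.  -8. -24.  74.  -0. 158.]
tool shift cm [-0.04 -0.01  0.13]
level turn deg [-0.09 -0.07  0.  ]
```

Opening is 29 mm, matching the knob. I'll lift.

Call:
{"name": "play_rows", "arguments": {
  "rows": [
    [0.9, [0, 0, 0], [0, 0, 0]],
    [0.9, [0, 0, -1], [0, 0, 0]],
    [0.9, [0, 0, -2], [0, 0, 0]],
    [0.9, [0, 0, -2.5], [0, 0, 0]],
    [0.9, [0, 0, -2.5], [0, 0, 0]],
    [0.9, [0, 0, -2.5], [0, 0, 0]],
    [0.9, [0, 0, -2.5], [0, 0, 0]],
    [0.9, [0, 0, -2], [0, 0, 0]],
    [0.9, [0, 0, -1], [0, 0, 0]],
    [0.9, [0, 0, 0], [0, 0, 0]]
  ],
  "newtons": 70
}}

```text
time: 5.2
ee_pos: [0.4475, -0.0033, 0.2222]
tcp_rot: [180.0, -0.0, -68.8]
wrist_force: [-1.3, -0.5, -1.7]
opening: 0.0287
```

```bash
python3 d.py .589 -.315 .21;python3 - <<'E'
from workcell import camera
import cv2
for n in('wrist','scene'):
    cv2.imwrite(f'pics/{n}3.png',camera(n)['img'][:,:,::-1])
E
```

```text
t 5.2 [ 0.4475 -0.0033  0.2222] [ 1.7995e+02 -1.0000e-02 -6.8830e+01] F [-1.3 -0.5 -1.7] open 0.0287 q [ -0.  -9.  -6.  93.  -0. 158.]
tool shift cm [34.17 -1.94  1.22]
level turn deg [ 0.05 -0.01 -0.  ]
```

View pics/wrist3.png

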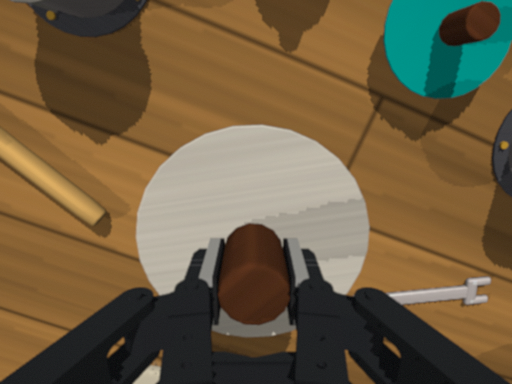

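View pics/scene3.png

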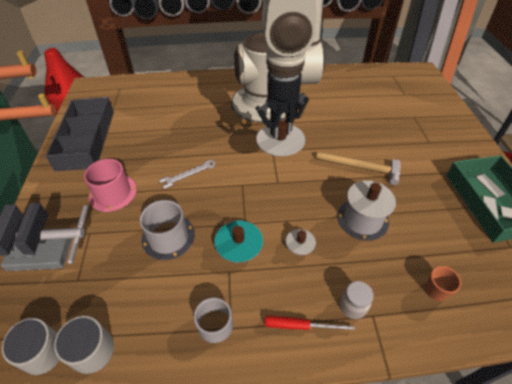

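The cap is held level, with its knob between the pads at about (255,270) in the wrist view. I'll move it toward the open collar.

Call:
{"name": "play_rows", "arguments": {
  "rows": [
    [0.9, [1, 0, 0], [0, 0, 0]],
    [0.9, [2, -0.2, 0], [0, 0, 0]],
    [0.9, [3, -0.2, 0], [0, 0, 0]],
    [0.9, [3.5, -0.2, 0], [0, 0, 0]],
    [0.9, [3.5, -0.2, 0], [0, 0, 0]],
    [0.9, [3.5, -0.2, 0], [0, 0, 0]],
    [0.9, [3.5, -0.2, 0], [0, 0, 0]],
    [0.9, [3.5, -0.2, 0], [0, 0, 0]],
    [0.9, [3, -0.2, 0], [0, 0, 0]],
    [0.9, [2, -0.2, 0], [0, 0, 0]],
    [0.9, [1, 0, 0], [0, 0, 0]],
    [0.9, [0, 0, 0], [0, 0, 0]]
  ]
}}

```text
time: 6.5
ee_pos: [0.5704, -0.289, 0.2014]
tcp_rot: [178.9, 0.8, -68.8]
wrist_force: [-0.9, 0.5, -2.1]
opening: 0.0285
```

```bash
python3 d.py .589 -.315 .21;python3 - <<'E'
from workcell import camera
from h import *
import pickle
c=camera('wrist');pickle.dump(c,open('pics/w4.pkl','wb'))
im=c['img'][:,:,::-1].copy();print(c['xyz'])
for z,r in((.09,.054),(.0,.072)): cv2.polylines(im,[np.int32(ring(c,(.589,-.315,z),r))],True,(0,0,255))
cv2.imwrite('pics/w4.png',im)
E
```

```text
t 6.5 [ 0.5704 -0.289   0.2014] [178.86   0.79 -68.77] F [-0.9  0.5 -2.1] open 0.0285 q [-27.  18.  21.  94.  -0. 132.]
tool shift cm [ 3.09 -0.78 -0.92]
level turn deg [1.14 0.79 0.01]
[ 0.64691765 -0.26077916  0.33123154]
```

View pics/w4.png

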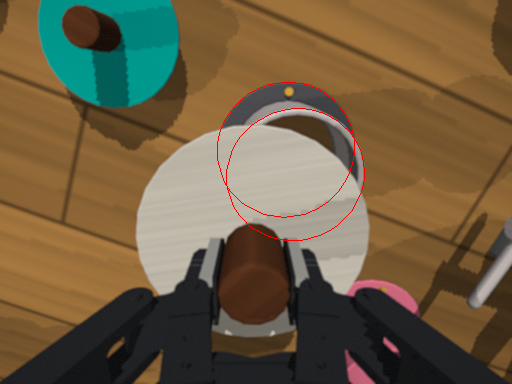

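```bash
python3 - <<'E'
from h import *
import pickle
c=pickle.load(open('pics/w4.pkl','rb'))
im=cv2.resize(c['img'][:,:,::-1],None,fx=4,fy=4,interpolation=cv2.INTER_CUBIC)
for z,r,col in((.09,.054,(0,0,255)),(.0,.072,(0,255,0)),(.09,.049,(255,0,0))): cv2.polylines(im,[np.int32(ring(c,(.589,-.315,z),r)*4+1.5)],True,col)
cv2.imwrite('pics/w4c.png',im[4*70:4*200,4*200:4*390])
for n in('top1','scene1'):
    c=pickle.load(open(f'pics/{n}.pkl','rb'));f=8
    im=cv2.resize(c['img'][:,:,::-1],None,fx=f,fy=f,interpolation=cv2.INTER_CUBIC)
    ctr=(.589,-.315)
    for z,r,col in((.09,.054,(0,0,255)),(.0,.072,(0,255,0)),(.09,.049,(255,0,0))): cv2.polylines(im,[np.int32(ring(c,(*ctr,z),r)*f+3.5)],True,col)
    u,v=np.int32(proj(c,(*ctr,.05))[0]);cv2.imwrite(f'pics/{n}c.png',im[f*(v-35):f*(v+35),f*(u-40):f*(u+40)])
E
```

```text
(no output)
```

View pics/w4c.png

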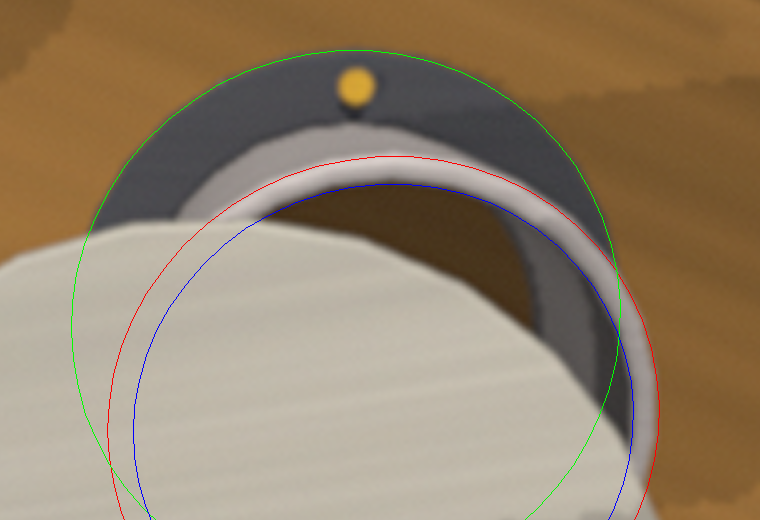

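View pics/top1c.png

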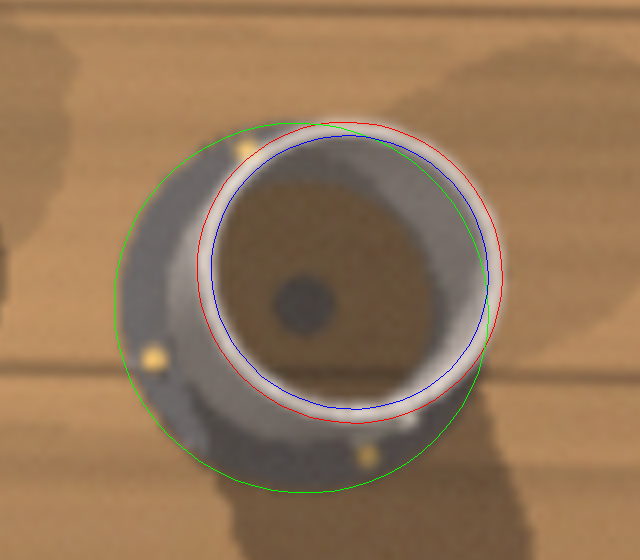

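View pics/scene1c.png

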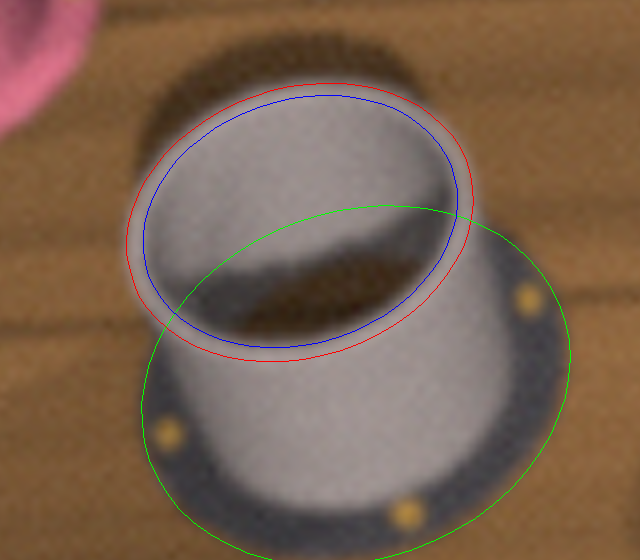

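All three views agree with the collar at (0.589, -0.315). In the wrist view, the rim arc and flange arc lie on the model. I'll centre and level the cap.

Call:
{"name": "play_rows", "arguments": {
  "rows": [
    [0.9, [1.5, -0.4, 0], [1.1, 0.8, 0]],
    [0.9, [1.5, -0.4, 0], [0, 0, 0]],
    [0.9, [0, 0, 0], [0, 0, 0]],
    [0.9, [0, 0, 0], [0, 0, 0]]
  ]
}}

```text
time: 6.95
ee_pos: [0.5892, -0.3122, 0.2019]
tcp_rot: [-179.8, -0.1, -68.6]
wrist_force: [-0.1, 0.2, -2.2]
opening: 0.0281
```

```bash
python3 d.py .589 -.315 .17
```

```text
t 6.95 [ 0.5892 -0.3122  0.2019] [-1.7985e+02 -1.1000e-01 -6.8570e+01] F [-0.1  0.2 -2.2] open 0.0281 q [-28.  21.  24.  93.   0. 131.]
tool shift cm [0.25 0.13 3.19]
level turn deg [-0.15 -0.11  0.  ]
```

Call:
{"name": "play_rows", "arguments": {
  "rows": [
    [0.9, [0.2, 0.1, 1], [-0.1, -0.1, 0]],
    [0.9, [0, 0, 1.2], [0, 0, 0]],
    [0.9, [0, 0, 1], [0, 0, 0]],
    [0.9, [0, 0, 0], [0, 0, 0]],
    [0.9, [0, 0, 0], [0, 0, 0]]
  ]
}}

```text
time: 7.45
ee_pos: [0.5881, -0.3126, 0.1668]
tcp_rot: [-180.0, 0.0, -68.5]
wrist_force: [-0.4, 0.7, -1.9]
opening: 0.0287
```

```bash
python3 d.py .589 -.315 .1153;python3 - <<'E'
from workcell import camera
from h import *
import pickle
c=camera('scene');im=cv2.resize(c['img'][:,:,::-1],None,fx=5,fy=5,interpolation=cv2.INTER_CUBIC)
cv2.imwrite('pics/s5.png',im[5*140:5*260,5*95:5*235])
E
```

```text
t 7.45 [ 0.5881 -0.3126  0.1668] [-1.7996e+02  3.0000e-02 -6.8470e+01] F [-0.4  0.7 -1.9] open 0.0287 q [-28.  20.  20.  89.   0. 130.]
tool shift cm [0.26 0.01 5.15]
level turn deg [-0.04  0.03 -0.  ]
```

View pics/s5.png

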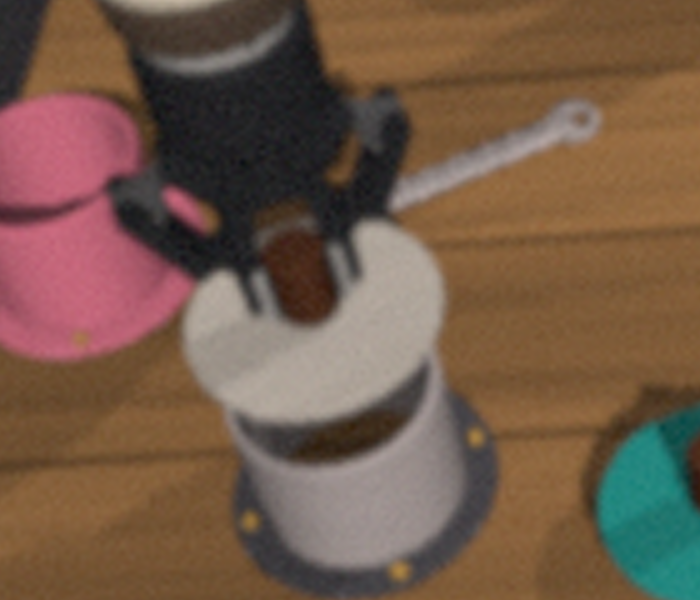

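Call:
{"name": "play_rows", "arguments": {
  "rows": [
    [0.9, [0.2, 0, 0.8], [0, 0, 0]],
    [0.9, [0, 0, 1], [0, 0, 0]],
    [0.9, [0, 0, 1], [0, 0, 0]],
    [0.9, [0, 0, 0.8], [0, 0, 0]],
    [0.9, [0, 0, 0.4], [0, 0, 0]],
    [0.9, [0, 0, 0], [0, 0, 0]],
    [0.9, [0, 0, 0], [0, 0, 0]]
  ]
}}

```text
time: 8.2
ee_pos: [0.5889, -0.3146, 0.123]
tcp_rot: [-180.0, 0.0, -68.5]
wrist_force: [0.6, -0.3, -1.5]
opening: 0.0287
```

```bash
python3 d.py .589 -.315 .1153
```

```text
t 8.2 [ 0.5889 -0.3146  0.123 ] [-1.7997e+02  4.0000e-02 -6.8470e+01] F [ 0.6 -0.3 -1.5] open 0.0287 q [-28.  21.  15.  85.   0. 130.]
tool shift cm [0.04 0.01 0.77]
level turn deg [-0.03  0.04 -0.  ]
```

Call:
{"name": "play_rows", "arguments": {
  "rows": [
    [0.9, [0, 0, 0.3], [0, 0, 0]],
    [0.9, [0, 0, 0.3], [0, 0, 0]],
    [0.9, [0, 0, 0], [0, 0, 0]],
    [0.9, [0, 0, 0], [0, 0, 0]]
  ]
}}

```text
time: 8.6
ee_pos: [0.5894, -0.3148, 0.1175]
tcp_rot: [-179.9, -0.0, -68.5]
wrist_force: [-0.4, 0.1, -2.3]
opening: 0.0284
```

```bash
python3 d.py .589 -.315 .1153
```

```text
t 8.6 [ 0.5894 -0.3148  0.1175] [-1.7991e+02 -3.0000e-02 -6.8470e+01] F [-0.4  0.1 -2.3] open 0.0284 q [-28.  21.  15.  84.   0. 130.]
tool shift cm [0.   0.04 0.22]
level turn deg [-0.09 -0.03  0.  ]
```

Call:
{"name": "play_rows", "arguments": {
  "rows": [
    [0.9, [0, 0, 0.15], [0, 0, 0]],
    [0.9, [0, 0, 0.1], [0, 0, 0]],
    [0.9, [0, 0, 0], [0, 0, 0]]
  ]
}}

```text
time: 8.9
ee_pos: [0.5896, -0.3148, 0.1158]
tcp_rot: [-179.9, -0.1, -68.5]
wrist_force: [0.5, 0.0, -2.3]
opening: 0.0288
```

```bash
python3 d.py .589 -.315 .1153
```

```text
t 8.9 [ 0.5896 -0.3148  0.1158] [-1.7987e+02 -8.0000e-02 -6.8460e+01] F [ 0.5  0.  -2.3] open 0.0288 q [-28.  21.  14.  84.   0. 130.]
tool shift cm [-0.01  0.06  0.05]
level turn deg [-0.13 -0.08  0.  ]
```

Call:
{"name": "play_rows", "arguments": {
  "rows": [
    [0.9, [0, 0, 0.1], [0, 0, 0]],
    [0.9, [0, 0, 0.1], [0, 0, 0]],
    [0.9, [0, 0, 0], [0, 0, 0]]
  ]
}}

```text
time: 9.2
ee_pos: [0.5897, -0.3148, 0.1158]
tcp_rot: [-179.8, -0.2, -68.5]
wrist_force: [-0.4, -0.2, -2.4]
opening: 0.0287
```

```bash
python3 d.py .589 -.315 .1153
```

```text
t 9.2 [ 0.5897 -0.3148  0.1158] [-1.798e+02 -1.600e-01 -6.847e+01] F [-0.4 -0.2 -2.4] open 0.0287 q [-28.  20.  14.  84.   0. 130.]
tool shift cm [-0.01  0.07  0.05]
level turn deg [-0.2  -0.16  0.  ]
```

Call:
{"name": "play_rows", "arguments": {
  "rows": [
    [0.9, [0, 0, 0.2], [-0.2, -0.2, 0]],
    [0.9, [0, 0, 0], [0, 0, 0]]
  ]
}}

```text
time: 9.4
ee_pos: [0.5901, -0.3148, 0.1159]
tcp_rot: [-179.9, -0.1, -68.5]
wrist_force: [0.5, 0.2, -2.6]
opening: 0.0286
```

```bash
python3 d.py .589 -.315 .1153
```

```text
t 9.4 [ 0.5901 -0.3148  0.1159] [-1.7992e+02 -6.0000e-02 -6.8450e+01] F [ 0.5  0.2 -2.6] open 0.0286 q [-28.  21.  15.  84.   0. 130.]
tool shift cm [-0.03  0.11  0.06]
level turn deg [-0.08 -0.06  0.  ]
```

Call:
{"name": "play_rows", "arguments": {
  "rows": [
    [0.9, [0, 0, 0.2], [0, 0, 0]]
  ]
}}

```text
time: 9.5
ee_pos: [0.5903, -0.3147, 0.1153]
tcp_rot: [-179.9, -0.1, -68.4]
wrist_force: [-6.7, 6.1, 18.1]
opening: 0.0286
```

Call:
{"name": "play_rows", "arguments": {
  "rows": [
    [0.9, [0, 0, 0.2], [0, 0, 0]]
  ]
}}

```text
time: 9.6
ee_pos: [0.5903, -0.3147, 0.1153]
tcp_rot: [-179.8, -0.2, -68.4]
wrist_force: [-8.2, 5.9, 16.0]
opening: 0.0285
```

Call:
{"name": "play_rows", "arguments": {
  "rows": [
    [0.9, [0, 0, 0.2], [0, 0, 0]]
  ]
}}

```text
time: 9.7
ee_pos: [0.5903, -0.3147, 0.1152]
tcp_rot: [-179.8, -0.3, -68.4]
wrist_force: [-6.1, 3.8, 13.0]
opening: 0.0286
```

The wrist reads about 15 N of contact at z = 0.1153, exactly the predicted home height. I'll release here.

Call:
{"name": "play_rows", "arguments": {
  "rows": [
    [0.8, [0, 0, 0.1], [0, 0, 0]],
    [0.6, [0, 0, 0.05], [0, 0, 0]],
    [0.4, [0, 0, 0.05], [0, 0, 0]],
    [0.2, [0, 0, 0], [0, 0, 0]],
    [0, [0, 0, 0], [0, 0, 0]],
    [0, [0, 0, 0], [0, 0, 0]],
    [0, [0, 0, 0], [0, 0, 0]],
    [0, [0, 0, 0], [0, 0, 0]],
    [0, [0, 0, 0], [0, 0, 0]]
  ]
}}

```text
time: 10.6
ee_pos: [0.5904, -0.3149, 0.1126]
tcp_rot: [-179.8, -0.2, -68.4]
wrist_force: [-0.0, 0.1, -0.5]
opening: 0.0853
```

```bash
python3 d.py .589 -.315 .1153
```

```text
t 10.6 [ 0.5904 -0.3149  0.1126] [-179.77   -0.25  -68.45] F [-0.   0.1 -0.5] open 0.0853 q [-28.  20.  14.  83.   0. 130.]
tool shift cm [-0.04  0.13 -0.27]
level turn deg [-0.23 -0.25  0.  ]
```

Released, with force near zero. I'll retreat straight up, then back from the collar so the cameras can see it.

Call:
{"name": "play_rows", "arguments": {
  "rows": [
    [0, [0, 0, -1], [0, 0, 0]],
    [0, [0, 0, -2], [0, 0, 0]],
    [0, [0, 0, -3], [0, 0, 0]],
    [0, [0, 0, -3], [0, 0, 0]],
    [0, [0, 0, -3], [0, 0, 0]],
    [0, [0, 3, -1], [0, 0, 0]],
    [0, [0, 4, 0], [0, 0, 0]],
    [0, [0, 4, 0], [0, 0, 0]],
    [0, [0, 4, 0], [0, 0, 0]],
    [0, [0, 3, 0], [0, 0, 0]],
    [0, [0, 0, 0], [0, 0, 0]]
  ]
}}

```text
time: 11.7
ee_pos: [0.4172, -0.3819, 0.2551]
tcp_rot: [-179.6, -0.6, -68.3]
wrist_force: [1.2, -0.3, 0.1]
opening: 0.0854
```

```bash
python3 d.py .589 -.315 .1153;python3 - <<'E'
from workcell import camera,get_obs
from h import *
for n in('scene','top'):
    c=camera(n);f=5
    cv2.imwrite(f'pics/{n}6.png',c['img'][:,:,::-1])
    a=ringfit(c,(.589,-.315,.094),.062,.008);print(n,a)
    im=cv2.resize(c['img'][:,:,::-1],None,fx=f,fy=f,interpolation=cv2.INTER_CUBIC)
    cv2.polylines(im,[np.int32(ring(c,(*a[0],.094),.062)*f+2)],True,(0,0,255))
    cv2.polylines(im,[np.int32(ring(c,(*a[0],.14),.015)*f+2)],True,(0,0,255))
    u,v=np.int32(proj(c,(.589,-.315,.06))[0]);cv2.imwrite(f'pics/{n}6c.png',im[f*(v-50):f*(v+50),f*(u-60):f*(u+60)])
E
```

```text
t 11.7 [ 0.4172 -0.3819  0.2551] [-179.62   -0.62  -68.28] F [ 1.2 -0.3  0.1] open 0.0854 q [-43.   7.  13.  96.   0. 116.]
tool shift cm [ -0.   -18.35  14.1 ]
level turn deg [-0.38 -0.62  0.  ]
scene (array([ 0.58944629, -0.3147793 ]), np.float64(29.307199478149414))
top (array([ 0.59049659, -0.31508892]), np.float64(39.187049865722656))
```

View pics/scene6c.png

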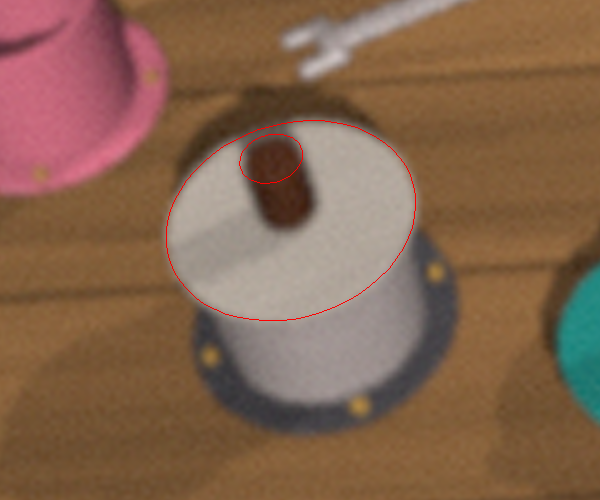

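View pics/top6c.png

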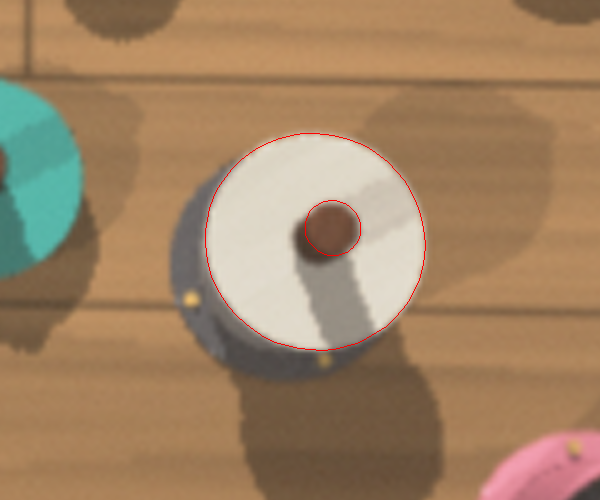

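View pics/scene6.png

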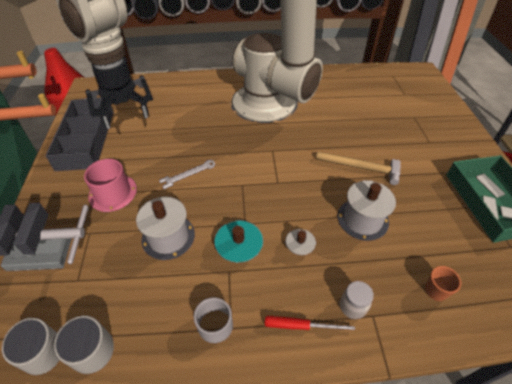

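In both views the plate fits a level ring at z = 94 mm, centred on the collar. The knob ring fits too. Everything else is undisturbed and the arm is clear.

```bash
python3 -c "
from workcell import job_done;print(job_done())"
```

```text
the job is handed in; nothing more can be done
None
```

The large galvanised cap is now seated in the open collar at about (0.590, -0.315), and I handed the job in at about 12 s of robot time.

- **Placing:** I took the cap by its knob and lowered it until the wrist force showed contact. That came at a tool height of 0.1153 m, the height predicted for fully home, with about 18 N vertical force on the wrist. I then let go and backed the arm clear.
- **Last checks:** In the scene and top pictures the plate fits a level ring at 94 mm height. The two views put its centre within about 1–2 mm of each other and of the collar's axis. The fitted cap, turquoise cap, small cap and pink collar look untouched.
- **Disagreement:** My first automatic fit of the collar rim in the scene picture was about 5 mm off the top view. Overlays from all three cameras settled the position before I lowered the cap.

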